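# Index the dish carrier round to the yellow station

## Task

Bring the dish on the rotary index fixture round to the yellow pad, two notches away, so that its carrier is locked in the notch there with the ring fully home. Go one notch at a time: pull the red square knob up against its spring, turn it to the next notch, let the ring spring fully home and take your hand off; then take the knob afresh and do the same for the second notch. Keep the dish lying in its nest.

Things in the scene. Friction and masses are not known exactly. Their poses are not given: they have to be found in the camera images.
- index_fixture: Fixed rotary index fixture: grey round base plate, 300 mm in diameter and 12 mm thick, with a castellated steel index ring round its centre. Origin on the axis of rotation at the underside (bench level), z up. Its frame's x axis points to the home notch. There are 5 notches, at -150, -75, 0, +75 and +150 degrees about z (white tick lines on the plate show them); there is an end stop just past each outer notch, so the carrier cannot pass through the side opposite home.
- carrier (a joint): Turn of the carrier about the vertical axis in rad, 0 at the home notch, where every run starts, positive counter-clockwise seen from above, stops at +-2.8. The locked places are 0, +-1.309 and +-2.618; a seated ring leaves about +-0.05 of play. It turns lightly (about 0.06 N m) once the ring is pulled.
- index_ring (a joint): Lift of the dark steel index ring with the red knob, in m: 0 fully home (pin down in a notch), end stop 0.016. A downward spring of about 5 N at 0 and 8 N at 0.014, plus 1.5 N of weight. The pin is clear of the notches above 0.010; released between notches the ring rests on the castellations at about 0.009. It turns with the carrier. The pin's round end finds its notch when within about 0.10 rad.
- knob_grip (a point): Centre of the red square pull knob (36 mm cube) on the axis, 64 mm above the bench when the ring is home; rises and turns with the ring. Its flats face along this point's x and y axes (x along the carrier's arm); grasp it from above across either pair: winding the hand back a quarter turn between notches takes the other pair. Below it is a flange, 88 mm in diameter, its top 20 mm below this point.
- nest (a point): Centre of the floor of the dish nest at the end of the aluminium carrier, 105 mm from the axis, 29 mm above the bench; nest 74 mm in outer diameter with a rim 38 mm above the bench.
- dish_center (a point): Centre of the petri dish (61 mm in diameter, 15 mm high), lying loose in the nest; its top is 44 mm above the bench.
- pad_yellow: Yellow round pad, 54 mm in diameter and 4 mm thick, fixed on the base plate 105 mm from the axis at one of the two outer notches (+150 or -150 degrees): the station the dish must go to. Origin at the centre of its underside, 12 mm above the bench; the nest passes above it.
- pad_blue: Blue round pad of the same size at the other outer notch: the wrong station.
There are look-alikes about, which are no part of the job. What is shaped like the part that bears dish_center but orange or purple is not meant.

How it is judged:
By the outcome, as a careful person would: the job done as asked, in the order asked, and still so for the second after the job is handed in, with the robot touching nothing.
It also fails if it takes over 48 s, if anything falls off the work surface, if the arm or the gripper's body presses on something with over 40 N, if the wrist force passes 120 N, or if a joint passes its speed limit or range.

## Robot

A 7-joint arm with a two-finger parallel gripper is mounted at the origin on a cart in front of the work surface, level with it; the furniture and walls round the work are solid. World frame = base frame: x ahead of the robot, y to its left, z up, the work surface at z = 0. Lengths are in m, angles in rad, forces in N, time in s.
With the tool pointing down it reaches from about 0.425 to 0.925 m from the base axis. Payload 6.8 kg.
Tool frame: the origin (TCP) lies between the finger pads; the fingertips stand 14 mm ahead of it and the grasp point (between the pads) lies 5 mm behind it; z points along the fingers, y is the direction in which the jaws open and shut (so a half turn about z gives the same grasp; the last joint's range is limited). The gripper opens to 85 mm and grips with 20 to 120 N. Pads are 22 mm wide; open, the fingers measure 114 mm over their backs; the gripper's body (76 mm by 85 mm) begins 54 mm behind the grasp point. The pads swing forward as they close: fully open they stand 13 mm farther back than shut.
Start: joints at [1.184, 0.477, 0.022, 1.555, -0.011, 1.109, -0.083], TCP at [0.186, -0.649, 0.245] pointing down, gripper open.
Joint ranges: [-2.96, 2.96], [-0.34, 2.1], [-1.41, 1.46], [0.24, 2.44], [-1.37, 4.51], [0.17, 1.92], [-2.96, 2.96]. Speed limits (rad/s): [2.39, 2.39, 3.14, 3.14, 3.14, 3.14, 3.14].

## Interface

Orientations are given as a unit quaternion [w, x, y, z].
In Python, from station import bot gives the robot as it stands.
- The arm moves only by the shell command python3 -m crank 'ROWS' [FORCE]. ROWS is JSON, a list of rows, each a list of 3 entries, a list of its own where there are three numbers: the shift along the tool's x, y, z in m, then the turn, a rotation vector about the tool's x, y, z in degrees, then the finger opening in m, from 0 to 0.0854. A call has 1 to 10 rows; each row shifts and turns the commanded pose from where the row before left it, along the tool's axes as they then stand; what a row does not reach is not made up. A row lasts 1/8 s, in which the tool goes at most 62.5 mm and 10.7 degrees, less where a joint would pass 70% of its speed; a pose out of reach is approached as far as the arm can. A call is refused whole if a number of a shift passes 0.0625 or a number of a turn 10.7, either way. A call with a gripper value outside its range is refused whole. The fingers move at their own pace and stop on an object; FORCE is the grip in N (left out, the last holds). Time passes only in rows, so rows that do not move let the fingers close. It gives the time, the measured TCP pose, the force and the opening at its end, in the units of the state.
- bot.get_obs(): the state, without advancing time (a new reading comes with each control period).
- bot.read_camera(name): name is "side" or "top" or "wrist"; returns (picture, depth): 400x640x3 uint8, red, green, blue; 400x640 float32, m along the optical axis (not along the pixel's ray), 0 where there is no reading.
- bot.calibration(name): a dict with "fx", "fy", "cx", "cy" (pixels), "extrinsics" (4x4, takes a point from camera to world coordinates). Camera axes: x right, y down, z forward; pixel columns grow to the right and rows downward; lengths in m; the calibration is good to about 2 mm. A picture is of the moment at which its call begins: read the wrist's pose just before it. calibration takes no time and is no camera call; for the wrist camera it gives the pose at the moment of the call.
- bot.hand_in(): hands the job in, once; it reports no verdict.
The state is a dict: "t": time; "q": joint angles; "joint_vel": joint speeds; "joint_torque": joint torques, N m; "eef_pos": TCP position; "tool_rot": TCP orientation; "contact_force": force on the tool from outside, world axes, zero at the start; "torque": the same for the moment, N m; "gripper_width": opening from 0.0 (shut) to 1.0 (fully open).
Only numpy, scipy, OpenCV 4.12 (cv2) and the standard library are available. Lean on these libraries where they do the work, as an engineer would, in place of code of your own. Each camera call takes 0.05 s, during which the arm holds its last target.

## Working session

There is one attempt and no reset: what is moved stays moved. The work goes in short steps, Python scripts to look and compute and a shell command to move; the robot and the scene stay as the last step left them, time stands still between calls to the robot, and variables do not carry over. Pictures are saved under pics/ and viewed, and the job is handed in when it is done.

```bash
ls; mkdir -p pics; python3 - <<'E'
from station import bot
import cv2
o=bot.get_obs()
for k,v in o.items(): print(k,v)
for n in ["side","top"]:
    p,d=bot.read_camera(n); cv2.imwrite(f"pics/{n}0.png",p[:,:,::-1]); 
    import numpy as np; np.save(f"pics/{n}0d.npy",d)
    print(n,bot.calibration(n))
E
```

```text
pics
t 0.0
q [ 1.18389453  0.47782714  0.02233811  1.55648565 -0.01149397  1.10930925
 -0.08313263]
joint_vel [-0.00054438  0.0003018   0.00126361  0.00091857  0.00047417  0.0007839
  0.00179424]
joint_torque [-3.41715540e-04 -5.96451902e+01  1.60803560e+00 -2.81198859e+01
  1.25677296e-02  9.32341442e-03 -2.07666908e-06]
eef_pos [ 0.18558523 -0.64837342  0.24429311]
tool_rot [-9.28268931e-04  9.90299475e-01  1.38946202e-01 -2.04772552e-04]
contact_force [-0.24294633  0.24196553  0.4940799 ]
torque [ 0.01594985  0.03931775 -0.03075823]
gripper_width 1.0010990017813473
side {'fx': 483.31776296446503, 'fy': 483.31776296446503, 'cx': 319.47808476857796, 'cy': 203.78376395713997, 'extrinsics': array([[-9.94958240e-01, -4.91814647e-02,  8.74029979e-02,
         4.33178591e-01],
       [-1.00289194e-01,  4.84248181e-01, -8.69163837e-01,
         1.02059245e+00],
       [ 4.22007785e-04, -8.73547298e-01, -4.86739088e-01,
         7.57190755e-01],
       [ 0.00000000e+00,  0.00000000e+00,  0.00000000e+00,
         1.00000000e+00]])}
top {'fx': 422.3848909991771, 'fy': 422.3848909991771, 'cx': 327.6036417311645, 'cy': 199.77250930610003, 'extrinsics': array([[-0.02365853, -0.97861647,  0.20432834,  0.34896087],
       [-0.99971751,  0.02362442, -0.00260662, -0.18817579],
       [-0.00227626, -0.20433229, -0.97889894,  1.0002499 ],
       [ 0.        ,  0.        ,  0.        ,  1.        ]])}
```

View pics/top0.png

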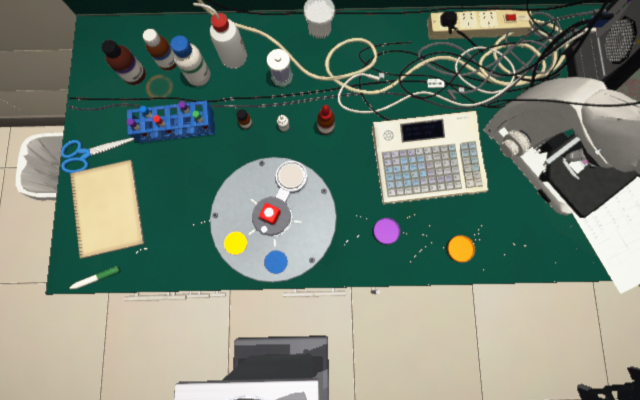

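View pics/side0.png

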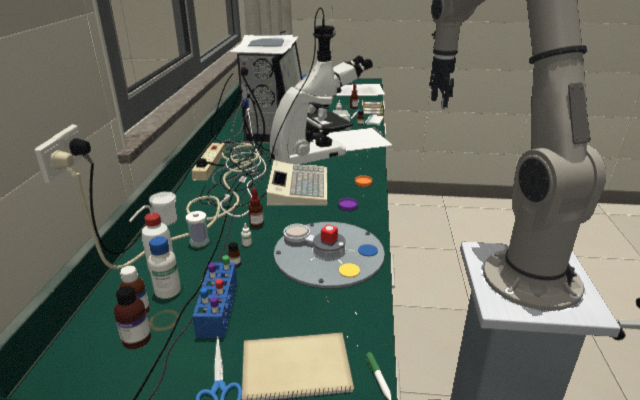

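Top view: fixture at about (272,218), red knob (269,212), and a white/beige dish in the nest at (291,177). The yellow pad is at (235,243) and the blue pad at (276,262). The purple (387,231) and orange (461,248) discs are look-alikes, because they lie off the fixture. Next I'll measure and take an enlarged crop.

```bash
cat > h.py <<'E'
import numpy as np, cv2
def ray(c,u,v,z):
    E=c['extrinsics']; d=E[:3,:3]@np.array([(u-c['cx'])/c['fx'],(v-c['cy'])/c['fy'],1.]); o=E[:3,3]
    return o+d*(z-o[2])/d[2]
def mask(p,name):
    h=cv2.cvtColor(p,cv2.COLOR_RGB2HSV); H,S,V=[h[...,i].astype(int) for i in range(3)]
    return {'red':((H<8)|(H>172))&(S>150)&(V>90),'yellow':(H>22)&(H<34)&(S>150)&(V>120),'blue':(H>98)&(H<118)&(S>130)&(V>80)}[name].astype(np.uint8)
def blobs(m,amin=60):
    n,l,s,c=cv2.connectedComponentsWithStats(m); return [(c[i],s[i]) for i in range(1,n) if s[i][4]>amin]
E
python3 - <<'E'
from station import bot
from h import *
for n in ['top','side']:
    c=bot.calibration(n); p=cv2.imread(f'pics/{n}0.png')[:,:,::-1].copy()
    for col,z in [('red',.082),('yellow',.016),('blue',.016)]:
        for cc,s in blobs(mask(p,col)): print(n,col,cc.round(1),s,ray(c,*cc,z).round(4))
c=bot.calibration('top'); p=cv2.imread('pics/top0.png')
cv2.imwrite('pics/crop0.png',cv2.resize(p[145:290,200:345],None,fx=4,fy=4,interpolation=cv2.INTER_CUBIC))
# plate ellipse: grey mask
h=cv2.cvtColor(p,cv2.COLOR_BGR2HSV); m=((h[...,1]<60)&(h[...,2]>90)).astype(np.uint8); m[:150]=0;m[290:]=0;m[:,:200]=0;m[:,345:]=0
cn=max(cv2.findContours(m,0,2)[0],key=cv2.contourArea); hull=cv2.convexHull(cn)
pts=np.array([ray(c,*q,.012)[:2] for q in hull[:,0]],np.float32)
print('plate',cv2.minEnclosingCircle(pts))
print('dish top guess',ray(c,291,176,.044))
E
```

```text
top red [219.5  21.2] [211  13  17  18 200] [0.9916 0.0622 0.082 ]
top red [325.8 112.1] [320 105  12  14 100] [ 0.7487 -0.1913  0.082 ]
top red [269.8 213.6] [259 203  21  21 208] [ 0.5124 -0.0624  0.082 ]
top yellow [235.1 242.7] [224 232  23  23 399] [0.4573 0.0272 0.016 ]
top blue [179.5  43.8] [170  35  20  19 272] [0.975  0.1817 0.016 ]
top blue [171.1 121.8] [ 127  100   86   42 2141] [0.7611 0.1923 0.016 ]
top blue [ 74.6 155.9] [ 61 140  30  33 494] [0.6785 0.423  0.016 ]
top blue [275.5 261.6] [265 251  22  22 391] [ 0.4114 -0.0669  0.016 ]
side red [151.  217.9] [145 213  14  13 103] [ 1.0036 -0.0602  0.082 ]
side red [328.6 235. ] [321 227  16  16 197] [ 0.5145 -0.0232  0.082 ]
side yellow [348.8 270. ] [339 265  20  11 166] [0.4579 0.0319 0.016 ]
side blue [157.8 241.7] [150 237  17  11 142] [ 0.9888 -0.0438  0.016 ]
side blue [367.6 249.9] [359 245  18  11 156] [ 0.412  -0.0625  0.016 ]
side blue [215.  294.1] [ 193  262   42   63 1103] [0.7675 0.1574 0.016 ]
side blue [219.6 390. ] [196 380  46  20 422] [0.6798 0.4248 0.016 ]
plate ((0.5159563422203064, -0.05950557067990303), 0.15073905885219574)
dish top guess [ 0.6074571  -0.10641346  0.044     ]
```

View pics/crop0.png

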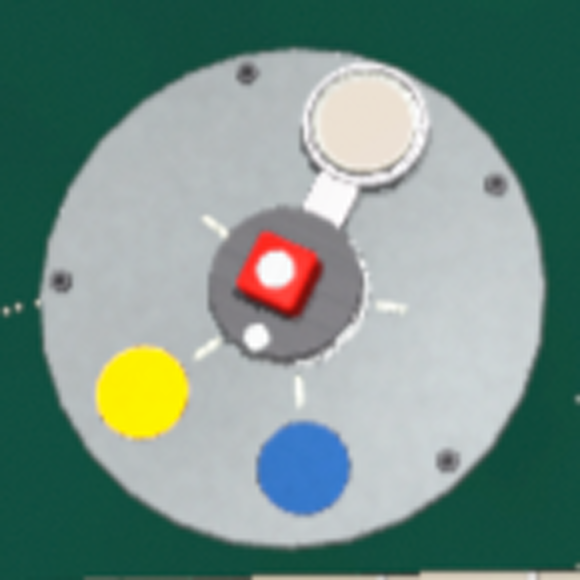

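Carrier geometry:
- The plate fit gives axis (0.516,-0.060) and radius 151 mm, against the stated 150.
- Yellow is at r=105 mm, azimuth 124°. Blue is at r=105 mm, azimuth -176°. That puts home at -26°, and the dish measures -27°.
- So yellow is the +150° station and both turns go counter-clockwise.
- The dish meant is the beige one in the nest.

I'll move above the knob now.

```bash
python3 -m crank '[[[0.043,-0.043,0],[0,0,0],0.0854],[[0.043,-0.043,0],[0,0,0],0.0854],[[0.043,-0.043,0],[0,0,0],0.0854],[[0.043,-0.043,0],[0,0,0],0.0854],[[0.043,-0.043,0],[0,0,0],0.0854],[[0.043,-0.043,0],[0,0,0],0.0854],[[0.043,-0.043,0],[0,0,-9],0.0854],[[0.043,-0.043,0],[0,0,0],0.0854],[[0.043,-0.043,0],[0,0,0],0.0854],[[0.043,-0.043,0],[0,0,0],0.0854]]' 40; python3 - <<'E'
from station import bot
import numpy as np
from scipy.spatial.transform import Rotation as R
o=bot.get_obs(); w=o['tool_rot']; M=R.from_quat(np.r_[w[1:],w[0]]).as_matrix()
print(o['t'],o['q'].round(2),o['eef_pos'].round(4)); print(M.round(3)); print('yaw y',np.degrees(np.arctan2(M[1,1],M[0,1])))
print('d tool',M.T@(np.array([.516,-.060,.19])-o['eef_pos']))
E
```

```text
t: 1.35
eef_pos: [0.455, -0.1036, 0.2453]
tool_rot: [0.0, 0.976, 0.216, 0.0]
contact_force: [0.5, 0.8, -0.0]
gripper_width: 1.001
1.35 [ 0.42  0.16 -0.36  2.02  0.07  0.98 -1.11] [ 0.455  -0.1036  0.2453]
[[ 0.907  0.422  0.   ]
 [ 0.422 -0.907 -0.   ]
 [ 0.     0.    -1.   ]]
yaw y -65.0446088862012
d tool [ 0.07367739 -0.01376465  0.05528857]
```

```bash
python3 -m crank '[[[0.055,-0.0138,0.01],[0,0,0],0.0854],[[0.0187,0,0.025],[0,0,-9.8],0.0854],[[0,0,0.02],[0,0,-9.8],0.0854],[[0,0,0],[0,0,-9.8],0.0854],[[0,0,0],[0,0,-9.6],0.0854],[[0,0,0],[0,0,0],0.0854],[[0,0,0],[0,0,0],0.0854]]'; python3 - <<'E'
from station import bot
from h import *
from scipy.spatial.transform import Rotation as R
o=bot.get_obs(); w=o['tool_rot']; M=R.from_quat(np.r_[w[1:],w[0]]).as_matrix()
print(o['t'],o['q'].round(2),o['eef_pos'].round(4),'yaw y',np.degrees(np.arctan2(M[1,1],M[0,1])))
for n in ['wrist','top']:
    c=bot.calibration(n);p,d=bot.read_camera(n); cv2.imwrite(f'pics/{n}1.png',p[:,:,::-1]); np.save(f'pics/{n}1d.npy',d)
    np.save(f'pics/{n}1c.npy',c,allow_pickle=True)
print(c)
E
```

```text
t: 2.22
eef_pos: [0.5157, -0.0618, 0.1902]
tool_rot: [-0.0, 0.849, 0.528, -0.0]
contact_force: [-0.0, -0.9, 0.1]
gripper_width: 1.002
2.225 [ 0.41  0.33 -0.5   1.95  0.2   0.91 -0.64] [ 0.5157 -0.0618  0.1902] yaw y -26.225088257422353
{'fx': 422.3848909991771, 'fy': 422.3848909991771, 'cx': 327.6036417311645, 'cy': 199.77250930610003, 'extrinsics': array([[-0.02365853, -0.97861647,  0.20432834,  0.34896087],
       [-0.99971751,  0.02362442, -0.00260662, -0.18817579],
       [-0.00227626, -0.20433229, -0.97889894,  1.0002499 ],
       [ 0.        ,  0.        ,  0.        ,  1.        ]])}
```

View pics/wrist1.png

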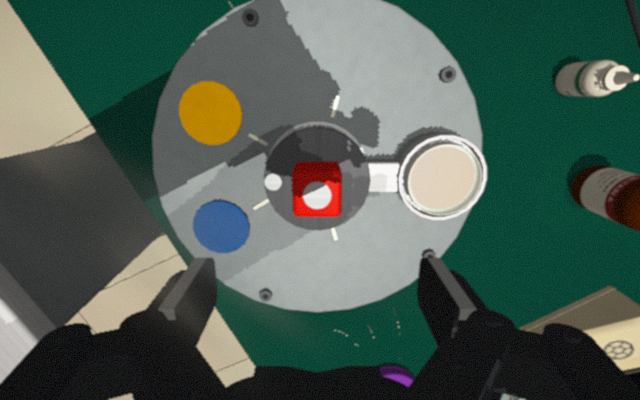

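Wrist view: the knob is at (317,190) with its flats square to the image, and the white dot on top is at (317,195). The beige dish sits in its nest at (443,177), at the end of the arm. Both pads are visible on the left. Next I'll measure the knob's centre and yaw precisely.

```bash
python3 - <<'E'
from h import *
c=np.load('pics/wrist1c.npy',allow_pickle=True).item(); p=cv2.imread('pics/wrist1.png')[:,:,::-1].copy()
from station import bot
c=bot.calibration('wrist')
h=cv2.cvtColor(p,cv2.COLOR_RGB2HSV)
# white dot on knob top
m=((h[...,1]<70)&(h[...,2]>150)).astype(np.uint8); m[:175]=0;m[217:]=0;m[:,:296]=0;m[:,340:]=0
for cc,s in blobs(m,30): print('dot',cc,s,ray(c,*cc,.082).round(4))
for col,z in [('red',.082)]:
    m=mask(p,col); 
    for cc,s in blobs(m,400): print(col,cc,s)
cn=max(cv2.findContours(m,0,2)[0],key=cv2.contourArea); print(cv2.minAreaRect(cn))
hull=cv2.convexHull(cn); W=np.array([ray(c,*q,.082)[:2] for q in cn[:,0]],np.float32); print(cv2.minAreaRect(W))
# plate circle
g=((h[...,0]>60)&(h[...,0]<90)&(h[...,1]>120)).astype(np.uint8)
# pads
H,S,V=[h[...,i].astype(int) for i in range(3)]
for nm,mm in [('y',(H>15)&(H<34)&(S>170)&(V>100)),('b',(H>98)&(H<118)&(S>130)&(V>60))]:
    for cc,s in blobs(mm.astype(np.uint8),1000): print(nm,cc,s,ray(c,*cc,.016).round(4))
# dish
m=((S<90)&(S>20)&(V>150)&(H<20)).astype(np.uint8); m[:120]=0;m[230:]=0;m[:,:390]=0;m[:,500:]=0
for cc,s in blobs(m,500): print('dish',cc,s,ray(c,*cc,.044).round(4))
E
```

```text
dot [317.96902655 197.45353982] [303 185  28  24 452] [ 0.5175 -0.061   0.082 ]
red [316.80145153 187.35717989] [ 292  162   50   55 1929]
((316.5, 189.0), (54.0, 49.0), 90.0)
((0.5193163156509399, -0.055396098643541336), (0.040127065032720566, 0.034987129271030426), 63.899452209472656)
y [210.248633   112.47056931] [ 179   81   63   64 3109] [0.4593 0.0287 0.016 ]
b [221.0646789  226.08853211] [ 194  201   55   51 2180] [ 0.4139 -0.0653  0.016 ]
dish [441.65259516 177.29792388] [ 409  147   65   62 2890] [ 0.6107 -0.1009  0.044 ]
```

```bash
python3 - <<'E'
from h import *
from station import bot
for n in ['wrist','top']:
    c=bot.calibration(n); d=np.load(f'pics/{n}1d.npy'); E=c['extrinsics']; print(n,E[:3,3].round(3),E[:3,2].round(2))
    v,u=np.mgrid[:400,:640]; P=np.stack([(u-c['cx'])/c['fx']*d,(v-c['cy'])/c['fy']*d,d],-1)@E[:3,:3].T+E[:3,3]
    near=(np.hypot(P[...,0]-.517,P[...,1]+.058)<.05)&(P[...,2]>.076)&(P[...,2]<.095)&(d>0)
    W=P[near]; print(len(W),W.mean(0).round(4),np.median(W[:,2]).round(4),cv2.minAreaRect(W[:,:2].astype(np.float32)))
    a=np.radians(-26); q=W[:,:2]@np.array([[np.cos(a),-np.sin(a)],[np.sin(a),np.cos(a)]])
    ext=np.percentile(q,[1,99],axis=0); mid=ext.mean(0); print(ext.round(4), 'centre',(np.array([[np.cos(a),-np.sin(a)],[np.sin(a),np.cos(a)]])@mid).round(4))
p=cv2.imread('pics/wrist1.png'); cv2.imwrite('pics/crop1.png',cv2.resize(p[110:250,250:500],None,fx=3,fy=3))
E
```

```text
wrist [0.55  0.007 0.319] [-0.13 -0.27 -0.95]
2343 [ 0.5182 -0.0572  0.0819] 0.0822 ((0.5176712870597839, -0.05821523815393448), (0.03540071099996567, 0.03600437939167023), 63.86326599121094)
[[0.4733 0.1575]
 [0.5083 0.192 ]] centre [ 0.5177 -0.0581]
top [ 0.349 -0.188  1.   ] [ 0.2  -0.   -0.98]
228 [ 0.5157 -0.0618  0.0821] 0.0822 ((0.5163983106613159, -0.060211293399333954), (0.034718286246061325, 0.03602654114365578), 66.43191528320312)
[[0.473  0.1554]
 [0.5081 0.1886]] centre [ 0.5163 -0.0604]
```

View pics/crop1.png

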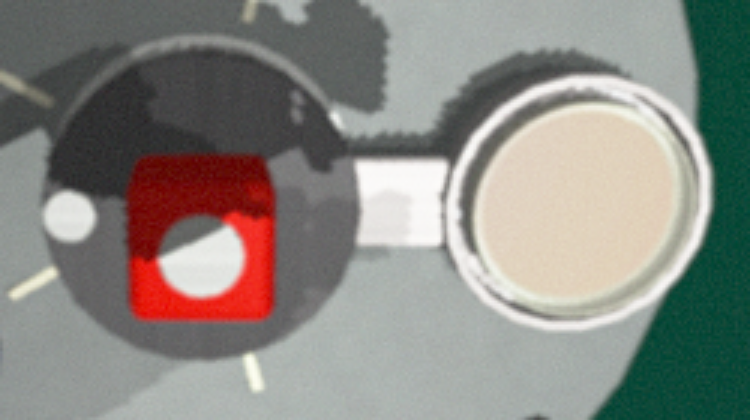

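The crop confirms it: the beige dish is in the nest on the arm of the red-knob carrier. The depth readings put the knob top at z=0.082, 35x36 mm, centred at about (0.517,-0.059), yaw -26°. All of these match the description. Descending to grasp.

```bash
python3 -m crank '[[[0.003,0,0.04],[0,0,0],0.07],[[0,0,0.04],[0,0,0],0.07],[[0,0,0.03],[0,0,0],0.07],[[0,0,0.018],[0,0,0],0.07],[[0,0,0],[0,0,0],0.07],[[0,0,0],[0,0,0],0.07]]'; python3 - <<'E'
from station import bot
o=bot.get_obs(); print(o['contact_force'].round(2),o['eef_pos'].round(4),o['q'].round(2))
E
```

```text
t: 3.08
eef_pos: [0.518, -0.059, 0.0633]
tool_rot: [0.001, 0.848, 0.53, 0.001]
contact_force: [0.9, -0.2, -0.7]
gripper_width: 0.82
[ 0.93 -0.2  -0.67] [ 0.518  -0.059   0.0633] [ 0.33  0.52 -0.42  2.04  0.34  0.65 -0.77]
```

```bash
python3 -m crank '[[[0,0,0],[0,0,0],0.03],[[0,0,0],[0,0,0],0.03],[[0,0,0],[0,0,0],0.03],[[0,0,0],[0,0,0],0.03],[[0,0,0],[0,0,0],0.03]]' 60; python3 - <<'E'
from station import bot
from h import *
o=bot.get_obs(); print(o['contact_force'].round(2),o['torque'].round(2),o['eef_pos'].round(4),o['gripper_width']*.0854)
p,d=bot.read_camera('wrist'); cv2.imwrite('pics/wrist2.png',p[:,:,::-1])
E
```

```text
t: 3.7
eef_pos: [0.5172, -0.0589, 0.0633]
tool_rot: [0.0, 0.848, 0.53, 0.0]
contact_force: [-4.5, 0.7, 8.3]
gripper_width: 0.413
[-4.49  0.65  8.35] [0.07 0.57 0.  ] [ 0.5172 -0.0589  0.0633] 0.035234215721224024
```

View pics/wrist2.png

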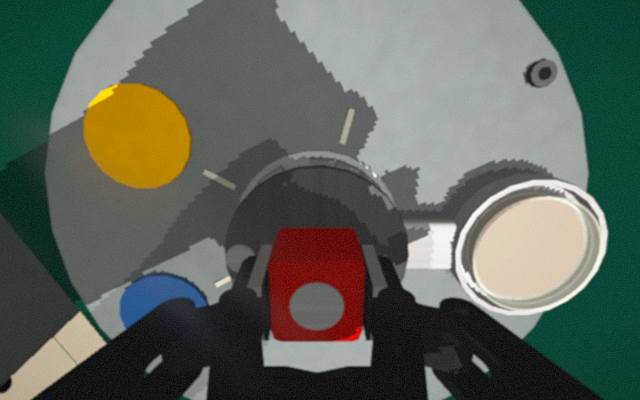

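Grasped: opening 35 mm and the knob is between the pads. Pulling up.

```bash
python3 -m crank '[[[0,0,-0.005],[0,0,0],0.03],[[0,0,-0.005],[0,0,0],0.03],[[0,0,-0.004],[0,0,0],0.03],[[0,0,0],[0,0,0],0.03],[[0,0,0],[0,0,0],0.03]]'; python3 - <<'E'
from station import bot
from h import *
o=bot.get_obs(); print(o['contact_force'].round(2),o['torque'].round(2),o['eef_pos'].round(4))
c=bot.calibration('wrist');p,d=bot.read_camera('wrist'); cv2.imwrite('pics/wrist3.png',p[:,:,::-1])
E=c['extrinsics']; v,u=np.mgrid[:400,:640]; P=np.stack([(u-c['cx'])/c['fx']*d,(v-c['cy'])/c['fy']*d,d],-1)@E[:3,:3].T+E[:3,3]
m=mask(p,'red')>0; m&=(np.hypot(P[...,0]-.517,P[...,1]+.059)<.03); Z=P[...,2][m]; print('knob top z',np.percentile(Z,[50,90,97]).round(4),m.sum())
E
```

```text
t: 4.38
eef_pos: [0.5172, -0.0589, 0.0762]
tool_rot: [-0.0, 0.848, 0.53, 0.0]
contact_force: [2.4, 0.9, -9.0]
gripper_width: 0.415
[ 2.39  0.88 -9.01] [ 0.05 -0.89 -0.1 ] [ 0.5172 -0.0589  0.0762]
knob top z [0.094  0.0952 0.0956] 7846
```

View pics/wrist3.png

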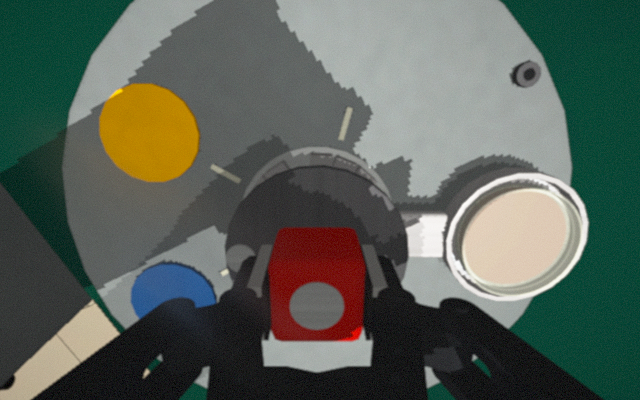

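Rise is 12.9 mm at -9 N, which matches the spring plus weight at that height, so the ring is lifted. Turning +75°.

```bash
python3 -m crank '[[[0,0,0],[0,0,-4],0.03],[[0,0,0],[0,0,-8],0.03],[[0,0,0],[0,0,-9],0.03],[[0,0,0],[0,0,-9],0.03],[[0,0,0],[0,0,-9],0.03],[[0,0,0],[0,0,-9],0.03],[[0,0,0],[0,0,-9],0.03],[[0,0,0],[0,0,-9],0.03],[[0,0,0],[0,0,-6],0.03],[[0,0,0],[0,0,-3],0.03]]'; python3 -m crank '[[[0,0,0],[0,0,0],0.03],[[0,0,0],[0,0,0],0.03]]'; python3 - <<'E'
from station import bot
from h import *
from scipy.spatial.transform import Rotation as R
o=bot.get_obs(); print(o['contact_force'].round(2),o['torque'].round(2),o['eef_pos'].round(4),o['q'].round(2))
w=o['tool_rot']; M=R.from_quat(np.r_[w[1:],w[0]]).as_matrix(); print('yaw y',np.degrees(np.arctan2(M[1,1],M[0,1])),M[:,2].round(3))
for n in ['wrist','side']: cv2.imwrite(f'pics/{n}4.png',bot.read_camera(n)[0][:,:,::-1])
E
```

```text
t: 5.68
eef_pos: [0.5164, -0.059, 0.0758]
tool_rot: [-0.001, 0.35, 0.937, 0.0]
contact_force: [0.3, 1.7, -9.2]
gripper_width: 0.409
t: 5.92
eef_pos: [0.5164, -0.059, 0.076]
tool_rot: [-0.001, 0.351, 0.936, -0.0]
contact_force: [-0.8, 0.9, -8.1]
gripper_width: 0.419
[-0.8   0.9  -8.12] [ 0.67 -0.31  0.02] [ 0.5164 -0.059   0.076 ] [ 0.58  0.57 -0.75  2.02  0.56  0.76  0.35]
yaw y 48.91303873487743 [-0.001 -0.    -1.   ]
```

View pics/wrist4.png

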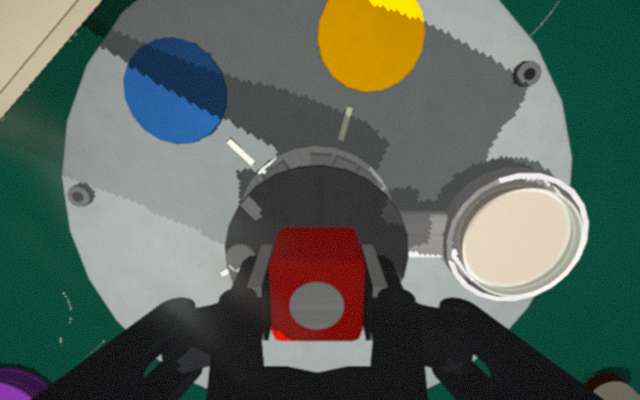

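It turned to 48.9°, which is +75.1°, and the dish is still nested. I'll lower the knob with the hand, then release.

```bash
python3 -m crank '[[[0,0,0.005],[0,0,0],0.03],[[0,0,0.005],[0,0,0],0.03],[[0,0,0.003],[0,0,0],0.03],[[0,0,0],[0,0,0],0.03],[[0,0,0],[0,0,0],0.03]]'; python3 -m crank '[[[0,0,0],[0,0,0],0.07],[[0,0,0],[0,0,0],0.07],[[0,0,0],[0,0,0],0.07],[[0,0,-0.03],[0,0,0],0.07],[[0,0,-0.045],[0,0,0],0.07],[[0,0,-0.045],[0,0,0],0.07],[[0,0,0],[0,0,0],0.07],[[0,0,0],[0,0,0],0.07]]';  cat > look.py <<'E'
import sys
from station import bot
from h import *
from scipy.spatial.transform import Rotation as R
k=sys.argv[1]
o=bot.get_obs(); w=o['tool_rot']; M=R.from_quat(np.r_[w[1:],w[0]]).as_matrix(); print(o['t'],o['contact_force'].round(1),o['eef_pos'].round(4),'yaw y',np.degrees(np.arctan2(M[1,1],M[0,1])).round(1),o['q'].round(2))
c=bot.calibration('wrist');p,d=bot.read_camera('wrist'); cv2.imwrite(f'pics/wrist{k}.png',p[:,:,::-1])
E=c['extrinsics']; v,u=np.mgrid[:400,:640]; P=np.stack([(u-c['cx'])/c['fx']*d,(v-c['cy'])/c['fy']*d,d],-1)@E[:3,:3].T+E[:3,3]
r=np.hypot(P[...,0]-.517,P[...,1]+.059)
m=(r<.03)&(P[...,2]>.075)&(P[...,2]<.1)&(d>0); W=P[m]; z=np.median(W[:,2]); W=W[abs(W[:,2]-z)<.003]
print('knob top',z.round(4),cv2.minAreaRect(W[:,:2].astype(np.float32)))
H=cv2.cvtColor(p,cv2.COLOR_RGB2HSV).astype(int); m=((H[...,0]<20)&(H[...,1]>20)&(H[...,1]<90)&(H[...,2]>90)&(r>.06)&(r<.14)&(d>0)&(P[...,2]>.03)&(P[...,2]<.06)).astype(np.uint8)
for cc,s in blobs(m,600):
    q=ray(c,*cc,.044); print('dish',cc.round(),s[4],q.round(4),'az',np.degrees(np.arctan2(q[1]+.059,q[0]-.517)).round(1),'z',np.median(P[...,2][m>0]).round(4))
E
python3 look.py 5
```

```text
t: 6.65
eef_pos: [0.5165, -0.059, 0.0635]
tool_rot: [-0.0, 0.35, 0.937, -0.001]
contact_force: [-5.0, 2.4, -0.3]
gripper_width: 0.414
t: 7.65
eef_pos: [0.5169, -0.0594, 0.183]
tool_rot: [0.0, 0.351, 0.937, -0.0]
contact_force: [0.3, -0.0, -0.2]
gripper_width: 0.822
7.65 [ 0.3 -0.  -0.2] [ 0.5169 -0.0594  0.183 ] yaw y 48.9 [ 0.69  0.43 -0.86  1.94  0.4   0.95  0.49]
knob top 0.082 ((0.5168429613113403, -0.05863092839717865), (0.035509951412677765, 0.035367757081985474), 48.5742301940918)
dish [444. 183.] 3088 [0.5821 0.0201 0.044 ] az 50.6 z 0.044
```

```bash
sleep 2; ls pics
```

```text
crop0.png
crop1.png
side0.png
side0d.npy
side4.png
top0.png
top0d.npy
top1.png
top1c.npy
top1d.npy
wrist1.png
wrist1c.npy
wrist1d.npy
wrist2.png
wrist3.png
wrist4.png
wrist5.png
```

Notch 1 is done: the ring is home (knob top 0.082 m, yaw 48.6°), the hand is off and the dish top is at 0.044 m. I'll wind the hand back 90° and take the other pair of flats.

```bash
python3 -m crank '[[[0,0,0],[0,0,10],0.07],[[0,0,0],[0,0,10],0.07],[[0,0,0],[0,0,10],0.07],[[0,0,0],[0,0,10],0.07],[[0,0,0],[0,0,10],0.07],[[0,0,0],[0,0,10],0.07],[[0,0,0],[0,0,10],0.07],[[0,0,0],[0,0,10],0.07],[[0,0,0],[0,0,10],0.07],[[0,0,0],[0,0,0],0.07]]';python3 -m crank '[[[0,0,0],[0,0,0],0.07],[[0,0,0],[0,0,0],0.07]]'; python3 look.py 6
```

```text
t: 8.95
eef_pos: [0.5163, -0.0589, 0.1821]
tool_rot: [-0.0, 0.91, 0.415, -0.001]
contact_force: [0.6, 0.6, -0.9]
gripper_width: 0.82
t: 9.2
eef_pos: [0.5169, -0.059, 0.1829]
tool_rot: [-0.0, 0.91, 0.415, -0.0]
contact_force: [-0.2, -0.2, -0.3]
gripper_width: 0.817
9.2 [-0.2 -0.2 -0.3] [ 0.5169 -0.059   0.1829] yaw y -40.9 [ 0.43  0.35 -0.53  1.96  0.22  0.9  -0.92]
knob top 0.082 ((0.5174472332000732, -0.05858779698610306), (0.03581404685974121, 0.03542888164520264), 49.020774841308594)
dish [316.  42.] 4005 [0.5868 0.0227 0.044 ] az 49.5 z 0.0441
```

View pics/wrist6.png

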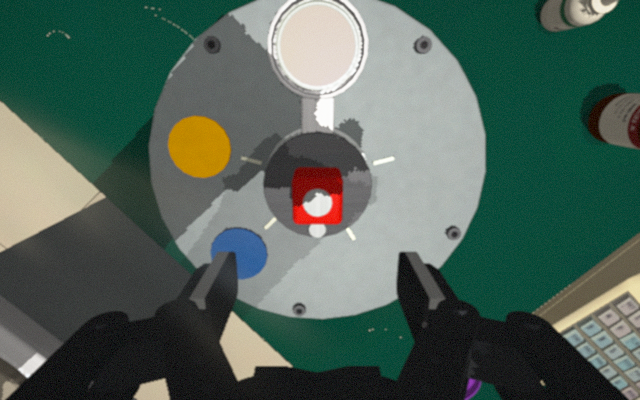

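The view shows the knob at (317,195) square to the jaws, the dish at (316,42) in its nest and the ring down. Descending 120 mm and closing.

```bash
python3 -m crank '[[[0,0,0.04],[0,0,0],0.07],[[0,0,0.04],[0,0,0],0.07],[[0,0,0.025],[0,0,0],0.07],[[0,0,0.015],[0,0,0],0.07],[[0,0,0],[0,0,0],0.07],[[0,0,0],[0,0,0],0.03],[[0,0,0],[0,0,0],0.03],[[0,0,0],[0,0,0],0.03],[[0,0,0],[0,0,0],0.03],[[0,0,0],[0,0,0],0.03]]' 60; python3 -m crank '[[[0,0,0],[0,0,0],0.03],[[0,0,-0.005],[0,0,0],0.03],[[0,0,-0.005],[0,0,0],0.03],[[0,0,-0.004],[0,0,0],0.03],[[0,0,0],[0,0,0],0.03],[[0,0,0],[0,0,0],0.03]]'; python3 look.py 7
```

```text
t: 10.5
eef_pos: [0.5176, -0.0588, 0.0646]
tool_rot: [0.0, 0.91, 0.415, 0.001]
contact_force: [-2.3, 0.7, 5.9]
gripper_width: 0.412
t: 11.25
eef_pos: [0.5175, -0.0588, 0.0773]
tool_rot: [0.0, 0.91, 0.415, 0.0]
contact_force: [4.3, 1.9, -9.4]
gripper_width: 0.413
11.25 [ 4.3  1.9 -9.4] [ 0.5175 -0.0588  0.0773] yaw y -41.0 [ 0.37  0.5  -0.46  2.03  0.34  0.68 -1.03]
knob top 0.0943 ((0.5176529884338379, -0.05828390270471573), (0.036070432513952255, 0.05759665369987488), 49.09172439575195)
dish [317.  37.] 8736 [0.5816 0.0149 0.044 ] az 48.8 z 0.0441
```

View pics/wrist7.png

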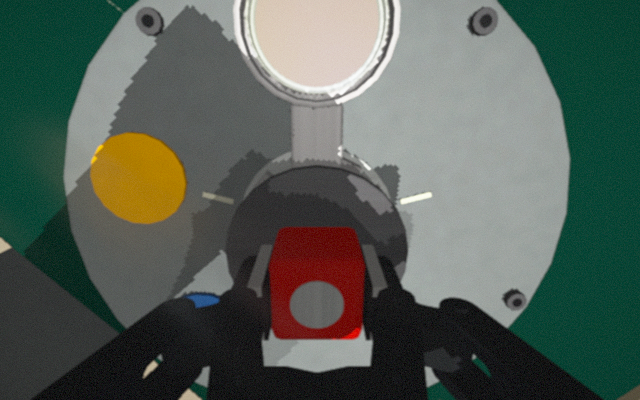

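The ring is lifted about 12.7 mm at -9.4 N and the dish is nested at the top of the view. Turning the second 75°.

```bash
python3 -m crank '[[[0,0,0],[0,0,-4],0.03],[[0,0,0],[0,0,-8],0.03],[[0,0,0],[0,0,-9],0.03],[[0,0,0],[0,0,-9],0.03],[[0,0,0],[0,0,-9],0.03],[[0,0,0],[0,0,-9],0.03],[[0,0,0],[0,0,-9],0.03],[[0,0,0],[0,0,-9],0.03],[[0,0,0],[0,0,-6],0.03],[[0,0,0],[0,0,-3],0.03]]'; python3 -m crank '[[[0,0,0],[0,0,0],0.03],[[0,0,0],[0,0,0],0.03]]'; python3 look.py 8
```

```text
t: 12.55
eef_pos: [0.5163, -0.0587, 0.0767]
tool_rot: [-0.001, 0.469, 0.883, 0.0]
contact_force: [1.9, 1.4, -8.0]
gripper_width: 0.412
t: 12.8
eef_pos: [0.5164, -0.0586, 0.077]
tool_rot: [-0.001, 0.47, 0.883, -0.0]
contact_force: [-0.0, 3.7, -9.1]
gripper_width: 0.412
12.8 [-0.   3.7 -9.1] [ 0.5164 -0.0586  0.077 ] yaw y 33.9 [ 0.6   0.58 -0.77  2.02  0.58  0.78  0.07]
knob top 0.094 ((0.5169671773910522, -0.058461349457502365), (0.057764843106269836, 0.03656791150569916), 36.28577423095703)
dish [316.  36.] 7536 [0.4624 0.0224 0.044 ] az 123.9 z 0.0441
```

View pics/wrist8.png

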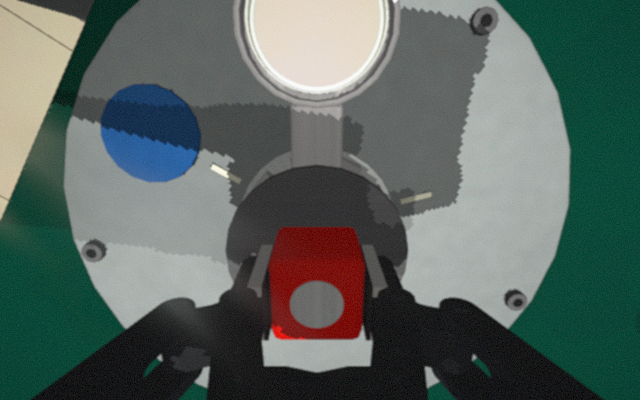

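The dish azimuth is 123.9° against the yellow station's 124°. It covers the yellow pad, and only blue is still visible. Lowering, releasing and rising.

```bash
python3 -m crank '[[[0,0,0.005],[0,0,0],0.03],[[0,0,0.005],[0,0,0],0.03],[[0,0,0.003],[0,0,0],0.03],[[0,0,0],[0,0,0],0.03],[[0,0,0],[0,0,0],0.03]]'; python3 -m crank '[[[0,0,0],[0,0,0],0.07],[[0,0,0],[0,0,0],0.07],[[0,0,0],[0,0,0],0.07],[[0,0,-0.03],[0,0,0],0.07],[[0,0,-0.045],[0,0,0],0.07],[[0,0,-0.045],[0,0,0],0.07],[[0,0,0],[0,0,0],0.07],[[0,0,0],[0,0,0],0.07]]';python3 look.py 9; python3 - <<'E'
from station import bot
import cv2
p=bot.read_camera('side')[0][:,:,::-1]; cv2.imwrite('pics/side9.png',cv2.resize(p[190:310,240:420],None,fx=4,fy=4))
E
```

```text
t: 13.48
eef_pos: [0.5165, -0.0586, 0.0646]
tool_rot: [-0.0, 0.47, 0.883, -0.001]
contact_force: [-5.1, 4.5, 2.2]
gripper_width: 0.413
t: 14.48
eef_pos: [0.5167, -0.0596, 0.1839]
tool_rot: [-0.0, 0.47, 0.883, -0.0]
contact_force: [-0.3, 0.2, -0.3]
gripper_width: 0.818
14.475 [-0.3  0.2 -0.3] [ 0.5167 -0.0596  0.1839] yaw y 33.9 [ 0.71  0.44 -0.89  1.94  0.41  0.96  0.21]
knob top 0.082 ((0.516926109790802, -0.05829993635416031), (0.03541959077119827, 0.034863635897636414), 33.55525207519531)
dish [317.  44.] 4537 [0.4585 0.0285 0.044 ] az 123.8 z 0.0441
```

View pics/wrist9.png

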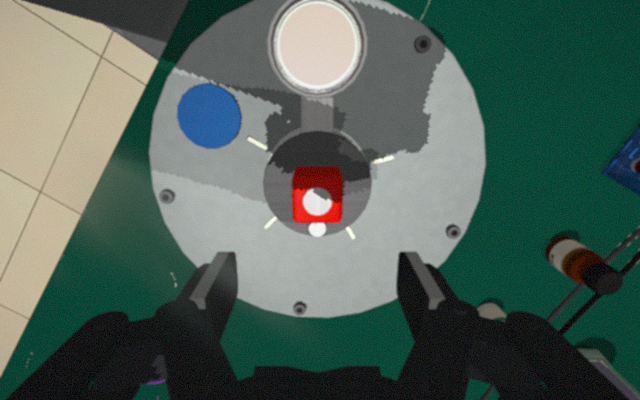

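View pics/side9.png

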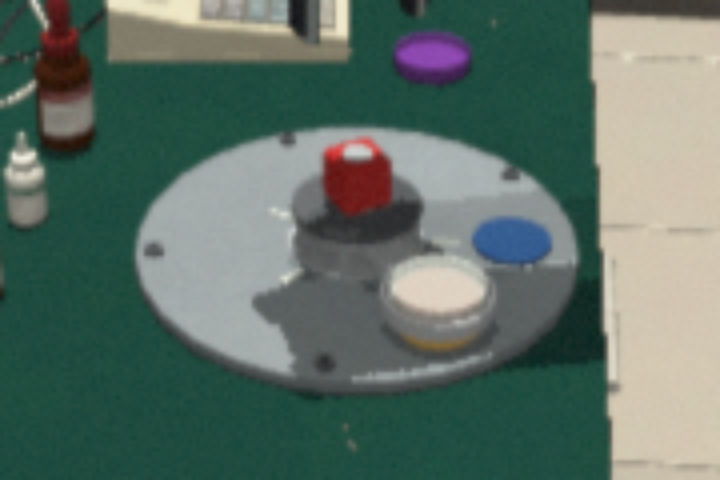

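The side crop shows the nest with the dish at (438,295) directly over the yellow pad, which peeks out below it, and the ring down. The knob top is at 0.082 m and the hand is clear. Handing in.

```bash
python3 -c "
from station import bot
print(bot.hand_in())"
```

```text
the job is handed in; nothing more can be done
None
```

The dish is at the yellow pad with the carrier in that notch, and the job was handed in at about 14.5 s of the 48 s allowed. I went one notch at a time, +75° each. For each one I lifted the knob about 13 mm, turned it, lowered it home and took the hand off. Between notches I wound the hand back 90° and gripped the other pair of flats.

Last checks:
- **Ring:** the knob top is at 0.082 m, the same as at the start, so the ring is fully home.
- **Carrier:** the dish is at azimuth 123.8°, against 124° for the yellow pad.
- **Dish:** it is flat in its nest, with its top at 0.044 m.
- **Hand:** it is about 12 cm above the knob with no contact force.

No check failed. The camera estimates of the axis differed by 2–5 mm; I used (0.517, -0.059). Side forces stayed at or below about 7 N in the readings.

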